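Pack the shaker caddy and screw its cover down

ROBOT

A 6-joint arm with a two-finger parallel gripper is mounted at the origin on a cart in front of the work surface, level with it; the furniture and walls round the work are solid. World frame = base frame: x ahead of the robot, y to its left, z up, the work surface at z = 0. Lengths are in mm, angles in rad, forces in N, time in s.
With the tool pointing down it reaches from about 300 to 775 mm from the base axis. Payload 14.6 kg.
Tool frame: the origin (TCP) lies on the centre line of the jaws, within the pads' length; the fingertips stand 8 mm ahead of it and the grasp point (between the pads) lies 11 mm behind it; z points along the fingers, y is the direction in which the jaws open and shut (so a half turn about z gives the same grasp; the last joint's range is limited). The gripper opens to 94 mm and grips with 3 to 60 N. Pads are 16 mm wide; open, the fingers measure 119 mm over their backs; the gripper's body (75 mm by 177 mm) begins 78 mm behind the grasp point.
Start: joints at [-1.259, 0.3, 1.521, -0, 1.321, -0.067], TCP at [203.386, -511.003, 213.446] pointing down, gripper open.
Joint ranges: [-3.03, 3.03], [-0.79, 2.21], [0.23, 2.52], [-1.04, 4.18], [0, 3.07], [-2.55, 2.55]. Speed limits (rad/s): [2.22, 2.22, 2.57, 3.14, 3.14, 3.14].

INTERFACE

Orientations are given as [roll, pitch, yaw] about the fixed x, y, z axes, in that order (R = Rz(yaw) Ry(pitch) Rx(roll)).
In Python, from cell import read_state, cams, manip gives the robot as it stands.
- The arm moves only by the shell command python3 -m handwheel 'ROWS' [OPENING] [FORCE]. ROWS is JSON, a list of rows, each a list of 4 numbers: the shift along the tool's x, y, z in m, then the turn about the tool's z in degrees. In form: [[dx, dy, dz, turn], ...]. A call has 1 to 5 rows; each row is the pose to reach, as a shift and turn from the pose measured when the call began, along the tool's axes at that moment; what a row does not reach only later rows make up. A row lasts 1/8 s, in which the tool goes at most 62.5 mm and 10.7 degrees, less where a joint would pass 70% of its speed; a pose out of reach is approached as far as the arm can. A call with a gripper value outside its range is refused whole. OPENING is the closure, from 0 (fully open) to 1 (shut), set as the call begins (- or left out, the last holds). The fingers move at their own pace and stop on an object; FORCE is the grip in N (left out, the last holds). Time passes only in rows, so rows that repeat a pose let the fingers close. It gives the time, the measured TCP pose, the force and the opening at its end, in the units of the state.
- read_state(): the state, without advancing time (a new reading comes with each control period).
- cams.camera(name): name is "scene" or "top" or "wrist"; returns the picture (400x640x3 uint8, red, green, blue); there is no depth.
- cams.get_calibration(name): a dict with "vertical_fov" (degrees; the focal length in pixels is half the picture's height over the tangent of half this angle, whatever the lens; pixels are square), "cx", "cy" (the principal point, pixels), "R" (3x3) and "t" (3): a world point X has camera coordinates R X + t. Camera axes: x right, y down, z forward; pixel columns grow to the right and rows downward; lengths in mm; the calibration is good to about 2 mm. The wrist camera is an equidistant fisheye: a pixel r from the principal point sees the ray r / f radians off the axis. A picture is of the moment at which its call begins: read the wrist's pose just before it. get_calibration takes no time and is no camera call; for the wrist camera it gives the pose at the moment of the call.
- manip.sign_off(): hands the job in, once; it reports no verdict.
The state is a dict: "clock": time; "joints": joint angles; "qd": joint speeds; "effort": joint torques, N m; "eef_pos": TCP position; "eef_rot": TCP orientation; "wrist_force": force on the tool from outside, world axes, zero at the start; "moment": the same for the moment, N m; "finger_gap": finger opening in mm.
Only numpy, scipy, OpenCV 4.12 (cv2) and the standard library are available. Lean on these libraries where they do the work, as an engineer would, in place of code of your own. Each camera call takes 0.05 s, during which the arm holds its last target. There are 200 camera calls.

TASK

Swing the hinged cover of the shaker caddy open and stand every round-bottomed shaker from the worktop upright in the caddy's holes, one to a hole. Then fold the cover down over them and fasten it with the spring-loaded captive screw at the caddy's end: with the cover shut, pull the black knob up against its spring, then turn it clockwise until it is fully home with its steel finger over the cover. Leave the things around it where they are.

Things in the scene. Friction and masses are not known exactly. Their poses are not given: they have to be found in the camera images.
- caddy: shaker caddy, fixed: wooden base 170x274x12 mm, on it a plate 70x260 mm with four holes in a row along y, top 30 mm up. Origin: on the worktop under the middle of the row of holes; x to its hinge posts, y along the row to the screw, z up. Hinge posts at x=+83, y=+-130 mm, 100 mm tall; the screw stands on a dark steel drum of radius 23 mm, 96 mm high, at x=0, y=+184 mm
- ring_1 (a point): centre of hole 1 of the caddy, at the top face of the plate, 30 mm above the worktop; hole diameter 36 mm, at y = -96 mm of the caddy; neighbours are 64 mm apart. The plate is polished (slippery); a shaker's ball bottom sits in the hole and centres itself, but let go off centre it stays leaning. Axes as the caddy's
- ring_2 (a point): centre of hole 2 of the caddy, at the top face of the plate, 30 mm above the worktop; hole diameter 36 mm, at y = -32 mm of the caddy; neighbours are 64 mm apart. The plate is polished (slippery); a shaker's ball bottom sits in the hole and centres itself, but let go off centre it stays leaning. Axes as the caddy's
- ring_3 (a point): centre of hole 3 of the caddy, at the top face of the plate, 30 mm above the worktop; hole diameter 36 mm, at y = 32 mm of the caddy; neighbours are 64 mm apart. The plate is polished (slippery); a shaker's ball bottom sits in the hole and centres itself, but let go off centre it stays leaning. Axes as the caddy's
- ring_4 (a point): centre of hole 4 of the caddy, at the top face of the plate, 30 mm above the worktop; hole diameter 36 mm, at y = 96 mm of the caddy; neighbours are 64 mm apart. The plate is polished (slippery); a shaker's ball bottom sits in the hole and centres itself, but let go off centre it stays leaning. Axes as the caddy's
- cover (a joint): angle of the aluminium hold-down cover, rad: 0 = shut and level, 0 to 0.5 at the start, 1.8 = open, clear of a gripper over the holes, stop at 1.9. It stays where it is left (friction 0.16 N m). The frame is 260 mm wide, 6 mm thick and reaches 131 mm from its hinge (the tab to 166 mm); shut, its broad middle bar clears upright seated shakers by 1 mm and pushes leaning ones straight
- cover_hinge (a point): point on the cover's hinge axis, in its middle, 100 mm above the worktop; the axis runs along the caddy's y. The axes turn with the cover: x points from the tab to the hinge, y along the hinge, z up when shut
- tab (a point): middle of the red tab on the cover's free edge, 150 mm from the hinge axis; 24 mm wide (along the hinge), 36 mm long, 10 mm thick: it can be pinched from above across its width at any angle of the cover and swings between the pads. Shut, it is 102 mm above the worktop on the robot's side of the caddy
- screw_lift (a joint): how far the captive screw is pulled up, m: 0 = drawn in by its spring, stop at 0.013; spring 4 N at first, 8 N at the stop. Below 0.007 it is locked and cannot turn from rest: pull it to the stop. Past 0.8 rad of turn the thread holds it up: 0.009 m there, going down 1.25 mm per rad as it is turned on (1.5 mm of play upwards); home it is at about 0.0045
- screw_turn (a joint): turn of the captive screw, rad, growing clockwise seen from above: 0 = at rest, 4.2 = fully home against its stop; its steel finger then lies over the lug on the cover's end (pointing to the caddy's -y). It stays where it is left (friction 0.04 N m), so it can be turned in several grasps. Driven home with the cover open, the finger bars the cover
- knob (a point): point on the axis of the screw's black ribbed round knob at the height to grip, 129 mm above the worktop with the screw down; the knob is 36 mm thick and 34 mm high, from 19 mm below to 15 mm above this point. The steel finger under it, 39 mm long from the axis, has its top 24 mm below this point. Moves up, down and round with the screw
- shaker_white: white round-bottomed shaker, 46 mm thick, 75 mm tall, 0.12 to 0.21 kg. Origin: lowest point of its underside, on its axis; z along the axis to its flat top. Bottom a half ball of radius 23 mm; above it a straight side 44 mm thick up to 64 mm height. Weighted foot: it rights itself on the worktop. Seated, its origin is 9 mm below the hole's point. May be absent
- shaker_blue: blue round-bottomed shaker, 46 mm thick, 75 mm tall, 0.12 to 0.21 kg. Origin: lowest point of its underside, on its axis; z along the axis to its flat top. Bottom a half ball of radius 23 mm; above it a straight side 44 mm thick up to 64 mm height. Weighted foot: it rights itself on the worktop. Seated, its origin is 9 mm below the hole's point. May be absent
- shaker_green: green round-bottomed shaker, 46 mm thick, 75 mm tall, 0.12 to 0.21 kg. Origin: lowest point of its underside, on its axis; z along the axis to its flat top. Bottom a half ball of radius 23 mm; above it a straight side 44 mm thick up to 64 mm height. Weighted foot: it rights itself on the worktop. Seated, its origin is 9 mm below the hole's point. May be absent
- shaker_terracotta: terracotta round-bottomed shaker, 46 mm thick, 75 mm tall, 0.12 to 0.21 kg. Origin: lowest point of its underside, on its axis; z along the axis to its flat top. Bottom a half ball of radius 23 mm; above it a straight side 44 mm thick up to 64 mm height. Weighted foot: it rights itself on the worktop. Seated, its origin is 9 mm below the hole's point. May be absent
- mug: white mug with blue dots, a bystander, 79 x 110 x 96 mm; origin at the centre of its underside
- fork_1: steel fork lying at the front edge, a bystander, 193 x 26 x 15 mm
- spoon_1: steel spoon lying at the front edge, a bystander, 199 x 40 x 18 mm

How it is judged:
By the outcome, as a careful person would: the job done as asked, in the order asked, and still so for the second after the job is handed in, with the robot touching nothing.
Of shaker_white, shaker_blue, shaker_green, shaker_terracotta only 2 to 4 are there at a start; the rules pass over those that are not, and their reading is None.
At some moment in a run one of shaker_white, shaker_blue, shaker_green, shaker_terracotta may be knocked a few centimetres aside while the robot is not near it.
Once in a run the grip may slacken for a moment while it holds something.
It also fails if it takes over 210 s, if anything falls off the work surface, if the arm or the gripper's body presses on something with over 40 N, if the wrist force passes 120 N, or if a joint passes its speed limit or range.

## Working session

There is one attempt and no reset: what is moved stays moved. The work goes in short steps, Python scripts to look and compute and a shell command to move; the robot and the scene stay as the last step left them, time stands still between calls to the robot, and variables do not carry over. Pictures are saved under pics/ and viewed, about 12 in all and at most 16, crops included, and the job is handed in when it is done.

```bash
ls; mkdir -p pics
cat > h.py <<'E'
import numpy as np, cv2
from cell import read_state, cams, manip
from scipy.spatial.transform import Rotation as Ro
def shot(name,fn=None):
    c=cams.get_calibration(name); im=np.array(cams.camera(name))
    if fn: cv2.imwrite('pics/'+fn,im[:,:,::-1])
    return im,c
def ray(c,u,v,name):
    f=200/np.tan(np.radians(c['vertical_fov'])/2)
    d=np.array([(u-c['cx'])/f,(v-c['cy'])/f])
    R=np.array(c['R']);t=np.array(c['t'])
    if name=='wrist':
        r=np.hypot(*d); d3=np.array([*(d/r*np.sin(r) if r>0 else d),np.cos(r)])
    else: d3=np.array([*d,1.])
    return -R.T@t, R.T@d3
def onplane(c,u,v,z,name):
    o,d=ray(c,u,v,name); return o+d*(z-o[2])/d[2]
def proj(c,X,name):
    f=200/np.tan(np.radians(c['vertical_fov'])/2)
    p=np.array(c['R'])@np.array(X,float)+np.array(c['t'])
    if name=='wrist':
        r=np.hypot(p[0],p[1]); th=np.arctan2(r,p[2]); s=f*th/max(r,1e-9)
        return c['cx']+s*p[0],c['cy']+s*p[1]
    return c['cx']+f*p[0]/p[2],c['cy']+f*p[1]/p[2]
def delta(X,yaw=None):
    "world mm target TCP -> tool shift m and turn deg (tool down)"
    s=read_state(); R=Ro.from_euler('xyz',s['eef_rot']).as_matrix()
    d=R.T@(np.array(X)-np.array(s['eef_pos']))/1000
    a=np.degrees(np.arctan2(R[1,1],R[0,1])) # dir of tool y in world
    out=[round(float(x),4) for x in d]
    if yaw is not None:  # yaw: wanted world dir (deg) of tool y, mod 180
        dt=(yaw-a+90)%180-90; out.append(round(-dt*np.sign(-R[2,2]),1))
    return out, round(a,1)
E
python3 - <<'E'
from h import *
s=read_state()
for k in s: print(k,np.round(s[k],3))
print(Ro.from_euler('xyz',s['eef_rot']).as_matrix().round(2))
a,c=shot('top','top0.png');b,d=shot('scene','scene0.png')
print(c,d)
cv2.imwrite('pics/both.png',np.vstack([a,b])[:,:,::-1])
E
```

```text
pics
clock 0.0
joints [-1.259  0.3    1.522 -0.     1.321 -0.067]
qd [0.002 0.    0.    0.    0.    0.001]
effort [-1.0000e-03 -5.3181e+01 -3.5274e+01  7.1000e-02  2.4000e-02 -0.0000e+00]
eef_pos [ 203.311 -510.761  212.881]
eef_rot [-3.14  -0.     0.379]
wrist_force [-0.345  0.448  0.267]
moment [-0.019 -0.016 -0.056]
finger_gap 93.979
[[ 0.93  0.37 -0.  ]
 [ 0.37 -0.93  0.  ]
 [ 0.   -0.   -1.  ]]
{'vertical_fov': 57.86354743367145, 'cx': 323.29591272828617, 'cy': 198.6270610009451, 'R': array([[ 0.00510301, -0.99996805, -0.00615366],
       [-0.99559266, -0.00450422, -0.09367482],
       [ 0.09364411,  0.00660456, -0.99558383]]), 't': array([ -13.14606047,  530.65800039, 1066.19453884])} {'vertical_fov': 44.20153756801695, 'cx': 314.3546291649112, 'cy': 206.45542075858097, 'R': array([[-0.65707563, -0.75356113,  0.01993099],
       [-0.40270336,  0.32854511, -0.8543349 ],
       [ 0.63724534, -0.56938892, -0.51934058]]), 't': array([322.70612854, 300.40210802, 950.84812566])}
```

View pics/top0.png

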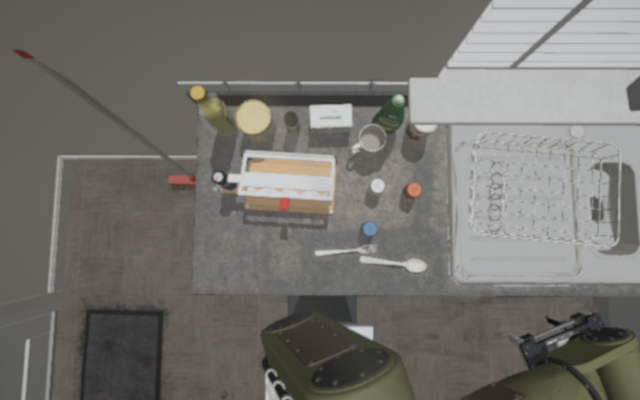

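View pics/scene0.png

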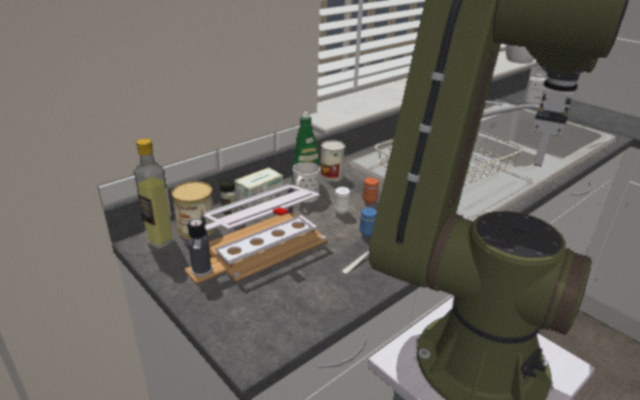

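Run:
```python
from h import *
im=cv2.imread('pics/top0.png'); s=cv2.imread('pics/scene0.png')
z=np.vstack([cv2.resize(im[80:260,190:450],(780,540),interpolation=3)])
cv2.imwrite('pics/z1.png',z)
cv2.imwrite('pics/z2.png',cv2.resize(s[130:290,130:390],(780,480),interpolation=3))
c=cams.get_calibration('top')
for n,u,v,h in [('white',377,186,75),('blue',369,229,75),('terra',413,190,75),('dark',291,120,75),('tab',284,204,125),('knob',218,178,144)]:
    print(n,onplane(c,u,v,h,'top').round(0), im[v,u])
```

```text
white [ 563. -166.   75.] [202 201 199]
blue [ 440. -142.   75.] [169 140 110]
terra [ 552. -269.   75.] [102 132 194]
dark [758.  85.  75.] [69 77 79]
tab [506.  96. 125.] [ 81  86 198]
knob [574. 274. 144.] [179 180 192]
```

View pics/z1.png

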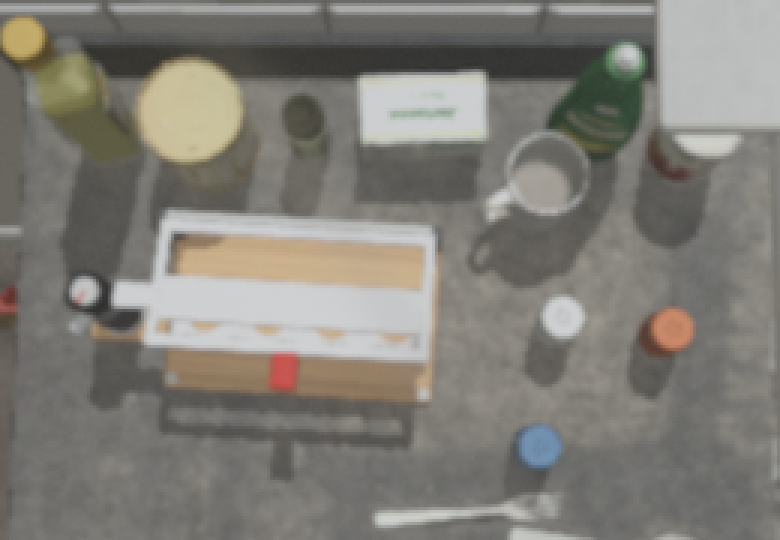

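View pics/z2.png

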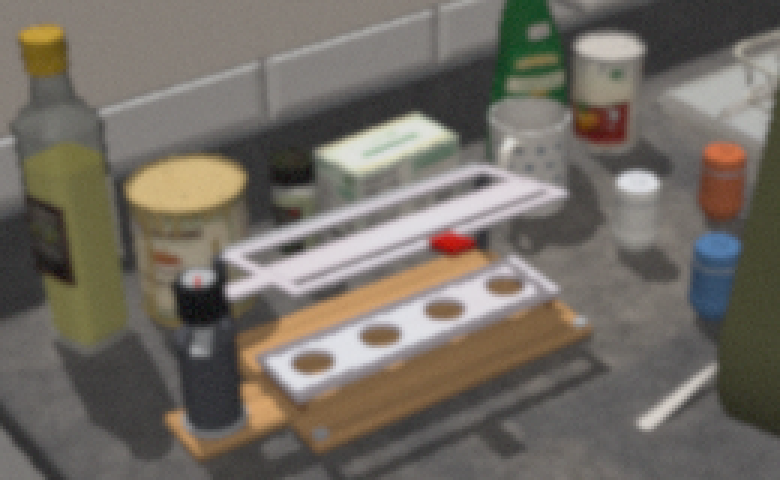

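Three shakers are present: white at (377,186), blue at (369,229) and terracotta at (413,190). Green is absent. The cover is partly raised, and the knob is at (218,178). I'll lift and move above the caddy for a close look.

```bash
python3 -m handwheel '[[0,0,-0.05,8],[0,0,-0.1,16],[0,0,-0.14,21.7],[0,0,-0.14,21.7]]' 0 20
python3 -m handwheel '[[0.02,-0.055,0,0],[0.04,-0.11,0,0],[0.06,-0.165,0,0],[0.08,-0.22,0,0],[0.1,-0.275,0,0]]'
python3 -m handwheel '[[0.02,-0.055,0,0],[0.04,-0.11,0,0],[0.06,-0.165,0,0],[0.08,-0.22,0,0],[0.1,-0.275,0,0]]'
python3 -m handwheel '[[0.015,-0.03,0,0],[0.025,-0.057,0,0],[0.025,-0.057,0,0]]'
python3 - <<'E'
from h import *
a,c=shot('wrist','w1.png'); print(read_state()['eef_pos'],-np.array(c['R']).T@c['t'],c['R'][2],c['vertical_fov'])
E
```

```text
clock: 0.6
eef_pos: [203.5, -511.4, 355.6]
eef_rot: [3.138, -0.001, -0.001]
wrist_force: [-0.3, -0.1, -0.5]
finger_gap: 94.0
clock: 1.23
eef_pos: [303.7, -234.5, 353.4]
eef_rot: [3.139, 0.0, 0.0]
wrist_force: [0.6, -1.0, -0.5]
finger_gap: 93.9
clock: 1.85
eef_pos: [403.7, 42.5, 351.6]
eef_rot: [3.139, 0.002, 0.001]
wrist_force: [1.4, -0.3, 0.1]
finger_gap: 94.3
clock: 2.22
eef_pos: [428.5, 100.6, 349.8]
eef_rot: [3.139, 0.004, 0.005]
wrist_force: [-0.2, -0.7, -0.4]
finger_gap: 94.3
[428.33754575  99.68068864 350.18013657] [509.8625084  101.09552176 520.11197376] [-0.28028063 -0.00343215 -0.95991197] 65.70646984690485
```

View pics/w1.png

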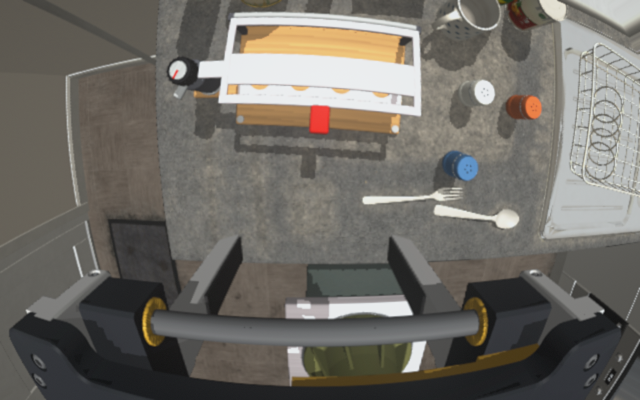

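```bash
cat >> h.py <<'E'
def blobs(im,kind,amin=15):
    hsv=cv2.cvtColor(im,cv2.COLOR_RGB2HSV); H,S,V=[hsv[:,:,i].astype(int) for i in range(3)]
    m={'red':((H<6)|(H>174))&(S>140)&(V>110),'blue':(H>98)&(H<118)&(S>70)&(V>70),
       'terra':(H>=5)&(H<14)&(S>110)&(V>90),'white':(S<35)&(V>165),'grn':(H>45)&(H<85)&(S>80)}[kind]
    n,l,st,ce=cv2.connectedComponentsWithStats(m.astype(np.uint8))
    return [(ce[i].round(1),st[i].tolist()) for i in range(1,n) if st[i][4]>=amin]
def tri(c1,p1,n1,c2,p2,n2):
    o1,d1=ray(c1,*p1,n1);o2,d2=ray(c2,*p2,n2)
    A=np.stack([d1,-d2],1);s=np.linalg.lstsq(A,o2-o1,rcond=None)[0]
    a,b=o1+s[0]*d1,o2+s[1]*d2; return (a+b)/2,np.linalg.norm(a-b)
E
python3 - <<'E'
from h import *
w=cv2.imread('pics/w1.png')[:,:,::-1].copy(); t=cv2.imread('pics/top0.png')[:,:,::-1].copy()
c=cams.get_calibration('wrist'); d=cams.get_calibration('top')
for k in ['red','blue','terra','white']:
    print(k,'W',[b for b in blobs(w,k) if b[0][1]<220 and b[1][4]<1500][:8]); print('  T',[b for b in blobs(t,k) if 190<b[0][0]<440 and 80<b[0][1]<300][:8])
r=[b[0] for b in blobs(w,'red') if b[0][1]<200 and 300<b[0][0]<340][0]; q=[b[0] for b in blobs(t,'red') if 270<b[0][0]<300][0]
print('tab',tri(c,r,'wrist',d,q,'top'))
for n,p in [('knobtop',(180,70)),]: print(n,onplane(c,*p,144,'wrist'))
for n,p in [('L',(240,119)),('R',(396,128))]: print(n,onplane(c,*p,14,'wrist'))
E
```

```text
red W [(array([319.2, 119.5]), [309, 106, 21, 28, 523])]
  T [(array([284. , 203.8]), [280, 199, 9, 11, 79])]
blue W [(array([460.6, 165.4]), [443, 151, 35, 30, 723])]
  T [(array([369.2, 228.5]), [363, 222, 14, 14, 155])]
terra W [(array([513.4, 100.5]), [508, 95, 15, 20, 100]), (array([531.3, 106.4]), [521, 95, 21, 24, 374]), (array([309.3, 116.3]), [309, 107, 2, 20, 21]), (array([329.3, 117.3]), [329, 108, 2, 21, 25])]
  T [(array([412.9, 190. ]), [407, 184, 13, 14, 145])]
white W [(array([471.9,  18.3]), [458, 0, 40, 30, 150]), (array([614.7,   9.8]), [572, 0, 68, 28, 1108]), (array([452.5,  15.4]), [444, 9, 17, 12, 117]), (array([126.6,  60.9]), [115, 59, 23, 5, 25]), (array([177.8,  69. ]), [170, 61, 16, 18, 195]), (array([66. , 90.9]), [66, 77, 2, 28, 29]), (array([484. ,  91.5]), [474, 79, 21, 26, 414]), (array([ 68. , 131.1]), [67, 109, 4, 43, 53])]
  T [(array([199.5,  82. ]), [179, 82, 42, 1, 42]), (array([236.5,  82. ]), [229, 82, 16, 1, 16]), (array([273.5,  82.4]), [250, 82, 44, 2, 76]), (array([334.5,  82.5]), [302, 82, 66, 2, 132]), (array([390.7,  82.5]), [375, 82, 32, 2, 63]), (array([398.9,  97.8]), [395, 95, 8, 7, 41]), (array([330.5, 115.6]), [310, 104, 42, 24, 930]), (array([425.8, 127.5]), [415, 125, 22, 7, 122])]
tab (array([505.92173753,  94.03886499, 140.37244461]), np.float64(1.2970525620478208))
knobtop [577.37556709 270.24491722 144.        ]
L [508.49828783 221.66265862  14.        ]
R [494.89288794 -35.99872384  14.        ]
```

Here the tab is at (319,119), giving about (506, 94, 140) mm and a cover angle of about 0.27. The caddy yaw is about -3°. Now I'll pinch the tab.

```bash
python3 -m handwheel '[[0.03,0.003,0.05,1.5],[0.06,0.006,0.1,3],[0.077,0.007,0.15,3],[0.077,0.007,0.19,3],[0.077,0.007,0.221,3]]' 0.3 15
python3 -m handwheel '[[0,0,0,0],[0,0,0,0],[0,0,0,0],[0,0,0,0],[0,0,0,0]]' 1 15
python3 -m handwheel '[[0,0,0,0],[0,0,0,0]]'
python3 - <<'E'
from h import *
a,c=shot('wrist'); print([b for b in blobs(a,'red')][:4])
E
```

```text
clock: 2.9
eef_pos: [503.6, 91.0, 126.8]
eef_rot: [3.138, 0.006, -0.049]
wrist_force: [-0.0, 0.6, 0.6]
finger_gap: 65.8
clock: 3.52
eef_pos: [504.1, 94.2, 127.7]
eef_rot: [-3.139, 0.004, -0.049]
wrist_force: [2.7, 29.7, -0.4]
finger_gap: 24.4
clock: 3.78
eef_pos: [504.3, 94.9, 128.2]
eef_rot: [-3.137, 0.003, -0.049]
wrist_force: [0.4, 7.6, -0.2]
finger_gap: 23.8
[(array([ 43.1, 172.3]), [41, 165, 5, 16, 34]), (array([314.2, 256.9]), [294, 227, 42, 61, 2430])]
```

```bash
python3 -m handwheel '[[0.0066,0,-0.0191,0],[0.0169,0,-0.0391,0],[0.035,0,-0.0629,0],[0.054,0,-0.08,0],[0.0768,0,-0.0944,0]]'
python3 -m handwheel '[[0.021,0,-0.0086,0],[0.0425,0,-0.0141,0],[0.071,0,-0.016,0],[0.0873,0,-0.015,0],[0.1093,0,-0.0105,0]]'
python3 -m handwheel '[[0,0,0,0],[0,0,0,0]]'
python3 - <<'E'
from h import *
a,c=shot('wrist','w2.png'); print([b for b in blobs(a,'red')][:4])
E
```

```text
clock: 4.45
eef_pos: [581.1, 90.5, 223.8]
eef_rot: [-3.137, 0.004, -0.049]
wrist_force: [-3.3, 1.3, -1.3]
finger_gap: 23.9
clock: 5.08
eef_pos: [690.9, 84.2, 235.1]
eef_rot: [-3.139, 0.003, -0.05]
wrist_force: [-2.1, -2.9, 3.5]
finger_gap: 23.9
clock: 5.32
eef_pos: [690.8, 84.1, 234.9]
eef_rot: [-3.139, 0.003, -0.05]
wrist_force: [1.9, 0.6, -2.4]
finger_gap: 24.1
[(array([314.6, 273.6]), [293, 259, 44, 28, 1050])]
```

View pics/w2.png

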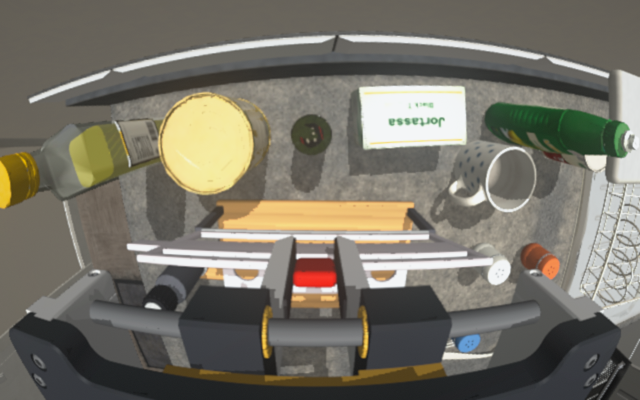

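The cover stands at about 1.85 rad. I'll release it, back off and look at the holes.

```bash
python3 -m handwheel '[[0,0,0,0],[0,0,0,0],[0,0,0,0],[0,0,-0.02,0],[0,0,-0.06,0]]' 0.3 20
python3 -m handwheel '[[0,0,-0.03,0],[-0.04,0,-0.05,0],[-0.1,0,-0.05,0],[-0.16,0,-0.05,0],[-0.21,0,-0.05,0]]' 0
python3 -m handwheel '[[0,0,0.03,0],[0,0,0.06,0],[0,0,0.06,0],[0,0,0.06,0]]' 0
python3 - <<'E'
from h import *
a,c=shot('wrist','w3.png'); print(read_state()['eef_pos'])
E
```

```text
clock: 6.0
eef_pos: [690.3, 83.9, 294.1]
eef_rot: [-3.139, 0.006, -0.05]
wrist_force: [-0.6, -0.1, 0.1]
finger_gap: 65.6
clock: 6.62
eef_pos: [478.6, 94.3, 345.7]
eef_rot: [-3.139, 0.006, -0.05]
wrist_force: [0.7, 0.3, 0.3]
finger_gap: 93.9
clock: 7.12
eef_pos: [478.6, 94.5, 287.0]
eef_rot: [-3.139, 0.004, -0.05]
wrist_force: [1.0, -0.2, 0.0]
finger_gap: 94.0
[478.7160946   94.48863257 287.05980302]
```

View pics/w3.png

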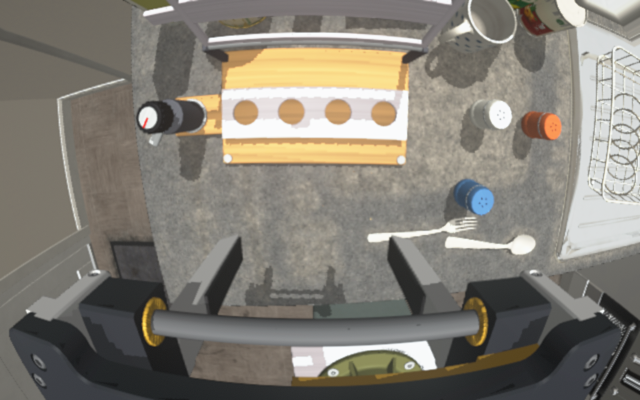

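Run:
```python
from h import *
w=cv2.imread('pics/w3.png')[:,:,::-1].copy()
c=cams.get_calibration('wrist')
hsv=cv2.cvtColor(w,cv2.COLOR_RGB2HSV); m=((hsv[:,:,1]>75)).astype(np.uint8); 
n,l,st,ce=cv2.connectedComponentsWithStats(m[90:135,225:405])
P=[]
for i in range(1,n):
    if 150<st[i][4]<1500:
        x,y,ww,hh,_=st[i]; p=onplane(c,ce[i][0]+225,ce[i][1]+90,30,'wrist'); print(ce[i]+[225,90],st[i],p.round(1)); P.append(p)
P=np.array(P)
print('mean',P.mean(0),'pitch',np.diff(P,axis=0).round(1))
print('knob',onplane(c,150,117,144,'wrist'))
d=cams.get_calibration('top')
for n,p,q in [('white',(500,117),(377,186)),('blue',(481,203),(369.2,228.5)),('terra',(551,126),(413,190))]: print(n,onplane(c,*p,75,'wrist').round(1),onplane(d,*q,72,'top').round(1))
```

```text
[245.45823928 112.18735892] [  9  11  24  24 443] [573.3 186.1  30. ]
[291.0785124  111.39049587] [ 54  10  25  24 484] [569.4 122.7  30. ]
[337.48434238 111.51983299] [100  10  26  24 479] [566.   59.6  30. ]
[383.10786517 113.33258427] [147  12  24  24 445] [562.2  -3.8  30. ]
mean [567.71832006  91.14989249  30.        ] pitch [[ -3.9 -63.5   0. ]
 [ -3.3 -63.1   0. ]
 [ -3.8 -63.3   0. ]]
knob [578.05047163 271.35928467 144.        ]
white [ 561.8 -164.8   75. ] [ 563.7 -166.    72. ]
blue [ 439.6 -139.8   75. ] [ 441.1 -142.6   72. ]
terra [ 555.  -266.6   75. ] [ 552.5 -269.7   72. ]
```

Run:
```python
from h import *
print(np.round(read_state()['joints'],2)); print(delta([440,-141,150],-3.4))
```

```text
[0.12 0.11 1.58 0.   1.46 1.74]
([-0.0264, 0.2375, 0.1365, np.float64(-89.5)], np.float64(-92.9))
```

```bash
python3 -m handwheel '[[-0.005,0.0475,0.01,-10],[-0.01,0.095,0.02,-20],[-0.016,0.142,0.03,-30],[-0.021,0.19,0.04,-40],[-0.0264,0.2375,0.05,-50]]' 0.2
python3 -m handwheel '[[0,0,0.02,-10],[0,0,0.04,-20],[0,0,0.06,-30],[0,0,0.08,-39.5],[0,0,0.08,-39.5]]'
python3 - <<'E'
from h import *
print(read_state()['eef_pos'],delta([440,-141,37],-3.4))
a,c=shot('wrist','w4.png'); print(blobs(a,'blue'))
E
```

```text
clock: 7.8
eef_pos: [440.8, -141.3, 237.8]
eef_rot: [-3.139, -0.0, 0.822]
wrist_force: [0.2, 0.4, 0.4]
finger_gap: 75.0
clock: 8.43
eef_pos: [440.7, -141.1, 157.7]
eef_rot: [-3.139, -0.002, 1.511]
wrist_force: [0.1, -0.0, 1.0]
finger_gap: 75.2
[ 440.65051758 -141.14540839  157.7497453 ] ([-0.0002, -0.0003, 0.1208, np.float64(-0.0)], np.float64(-3.4))
[(array([315. , 207.9]), [292, 178, 47, 58, 2088])]
```

View pics/w4.png

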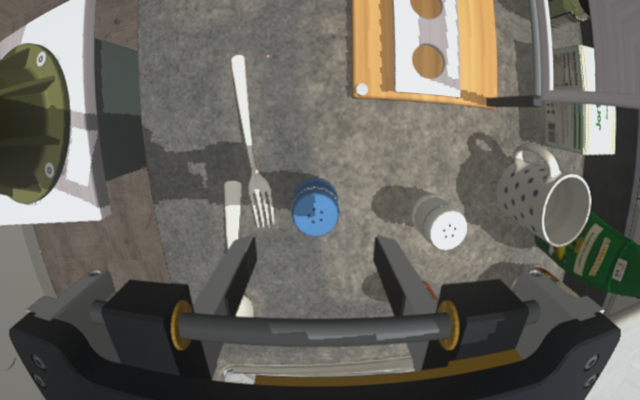

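```bash
python3 - <<'E'
from h import *
c=cams.get_calibration('wrist')
print(onplane(c,316,213,75,'wrist'),onplane(c,446,229,75,'wrist'),onplane(c,429,61,30,'wrist'))
print(delta([*onplane(c,316,213,75,'wrist')[:2],37]))
E
python3 -m handwheel '[[0,0,0.03,0],[0,0,0.06,0],[0,0,0.09,0],[0,0,0.12,0],[0,0,0.12,0]]' 0.2 20
python3 -m handwheel '[[0,0,0,0],[0,0,0,0],[0,0,0,0],[0,0,0,0]]' 1 25
python3 -m handwheel '[[0,0,0,0],[0,0,-0.01,0],[0,0,-0.03,0],[0,0,-0.08,0],[0,0,-0.1,0]]'
```

```text
[ 442.16101815 -141.27929649   75.        ] [ 562.29587279 -164.93267538   75.        ] [563.19317482  -5.58508952  30.        ]
([-0.0002, 0.0013, 0.1216], np.float64(-3.6))
clock: 9.1
eef_pos: [440.8, -141.0, 38.4]
eef_rot: [-3.138, -0.003, 1.505]
wrist_force: [0.4, -0.2, 0.8]
finger_gap: 75.5
clock: 9.6
eef_pos: [441.1, -141.1, 38.9]
eef_rot: [-3.139, -0.002, 1.505]
wrist_force: [-0.5, 0.7, 3.4]
finger_gap: 43.9
clock: 10.22
eef_pos: [441.9, -141.6, 141.9]
eef_rot: [3.141, -0.001, 1.505]
wrist_force: [-0.3, 0.4, -1.6]
finger_gap: 44.0
```

Run:
```python
from h import *
print(delta([569.8,122.8,170],-3.4))
```

```text
([0.2723, 0.1102, -0.0277, np.float64(-0.4)], np.float64(-3.8))
```

```bash
python3 -m handwheel '[[0.03,0.01,-0.027,0],[0.08,0.03,-0.027,0],[0.13,0.05,-0.027,0],[0.18,0.07,-0.027,0],[0.22,0.09,-0.027,0]]'
python3 -m handwheel '[[0.03,0.012,0,0],[0.0523,0.0202,0,0],[0.0523,0.0202,0,0],[0.0523,0.0202,0,0]]'
python3 - <<'E'
from h import *
a,c=shot('wrist','w5.png'); print(read_state()['finger_gap'],blobs(a,'blue'),delta([569.8,122.8,62],-3.4))
E
```

```text
clock: 10.85
eef_pos: [546.6, 74.0, 169.8]
eef_rot: [3.141, -0.001, 1.506]
wrist_force: [-0.5, -1.0, -2.0]
finger_gap: 43.5
clock: 11.35
eef_pos: [569.8, 124.3, 170.0]
eef_rot: [3.141, -0.001, 1.505]
wrist_force: [-0.9, 0.4, -0.9]
finger_gap: 43.4
43.984298335893335 [(array([299.4, 229.7]), [280, 214, 48, 39, 592]), (array([314. , 277.5]), [275, 240, 79, 76, 4658])] ([-0.0014, -0.0001, 0.1081, np.float64(-0.4)], np.float64(-3.8))
```

View pics/w5.png

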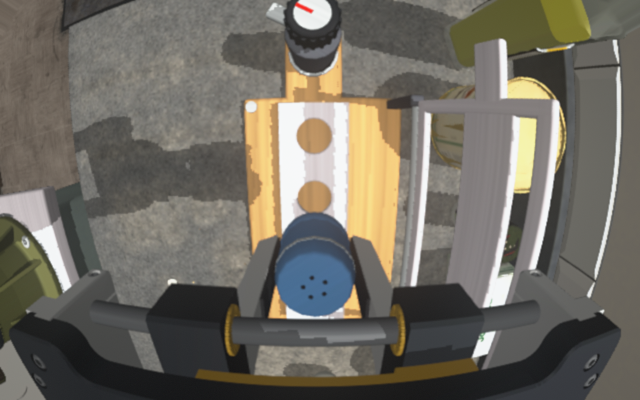

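Run:
```python
from h import *
w=cv2.imread('pics/w5.png')[:,:,::-1].copy(); c=cams.get_calibration('wrist')
hsv=cv2.cvtColor(w,cv2.COLOR_RGB2HSV); m=(hsv[:,:,1]>75).astype(np.uint8)
n,l,st,ce=cv2.connectedComponentsWithStats(m[105:213,282:346])
for i in range(1,n):
    if st[i][4]>150: print(ce[i]+[282,105],st[i],onplane(c,*(ce[i]+[282,105]),30,'wrist').round(1))
print('shaker top',onplane(c,316,279,206,'wrist'), read_state()['eef_pos'],'knob',onplane(c,313,14,144,'wrist'))
for p in [(571,123,30),(574.5,187,30)]: print(proj(c,p,'wrist'))
```

```text
[313.69112815 135.39978094] [ 15  14  34  34 913] [573.3 187.2  30. ]
[314.03101737 196.5483871 ] [ 16  76  33  31 806] [569.4 124.2  30. ]
shaker top [570.78543105 127.22364506 206.        ] [569.86385193 124.11817053 170.11388752] knob [578.72176362 273.00964862 144.        ]
(np.float64(315.6179888136883), np.float64(197.59238073763046))
(np.float64(314.9437956357661), np.float64(135.482495734046))
```

```bash
python3 -m handwheel '[[-0.001,0,0.03,0],[-0.001,0,0.06,0],[-0.001,0,0.085,0],[-0.001,0,0.1,0],[-0.001,0,0.107,0]]'
python3 -m handwheel '[[0,0,0.0015,0],[0,0,0.0025,0],[0,0,0.0025,0]]'
```

```text
clock: 12.02
eef_pos: [569.8, 122.8, 62.8]
eef_rot: [3.141, -0.001, 1.504]
wrist_force: [-0.6, -0.2, -3.0]
finger_gap: 43.8
clock: 12.4
eef_pos: [570.3, 123.3, 61.4]
eef_rot: [3.14, -0.002, 1.505]
wrist_force: [-2.7, 3.9, 5.0]
finger_gap: 43.6
```

```bash
python3 -m handwheel '[[0.0015,-0.001,0,0],[0.0015,-0.001,0.001,0],[0.0015,-0.001,0.001,0]]'
python3 -m handwheel '[[0.001,-0.0005,0,0],[0.001,-0.0005,0.001,0],[0.001,-0.0005,0.001,0]]'
```

```text
clock: 12.78
eef_pos: [569.4, 124.8, 60.3]
eef_rot: [3.14, -0.002, 1.505]
wrist_force: [0.0, 0.0, -0.5]
finger_gap: 43.7
clock: 13.15
eef_pos: [569.3, 125.5, 59.8]
eef_rot: [3.139, -0.001, 1.505]
wrist_force: [-0.1, -4.1, 4.7]
finger_gap: 43.6
```

```bash
python3 -m handwheel '[[-0.0012,0,0,0],[-0.0012,0,0.0005,0],[-0.0012,0,0.0005,0]]'
python3 -m handwheel '[[0,0,0,0],[0,0,0,0],[0,0,0,0]]' 0.35
python3 -m handwheel '[[0,0,-0.02,0],[0,0,-0.06,0],[-0.03,0,-0.1,0],[-0.06,0,-0.12,0],[-0.09,0,-0.12,0]]' 0.3
python3 - <<'E'
from h import *
a,c=shot('wrist','w6.png'); print(delta([562.5,-165,150],-3.4))
E
```

```text
clock: 13.52
eef_pos: [569.4, 124.7, 59.8]
eef_rot: [3.138, -0.002, 1.505]
wrist_force: [-1.1, 3.5, 7.3]
finger_gap: 43.6
clock: 13.9
eef_pos: [569.3, 124.6, 59.6]
eef_rot: [3.138, -0.002, 1.505]
wrist_force: [0.2, -0.5, 0.0]
finger_gap: 61.2
clock: 14.52
eef_pos: [563.4, 33.7, 181.2]
eef_rot: [3.135, -0.002, 1.505]
wrist_force: [-0.1, 0.3, -0.2]
finger_gap: 66.2
([-0.1954, 0.0127, 0.0299, np.float64(-0.5)], np.float64(-3.9))
```

View pics/w6.png

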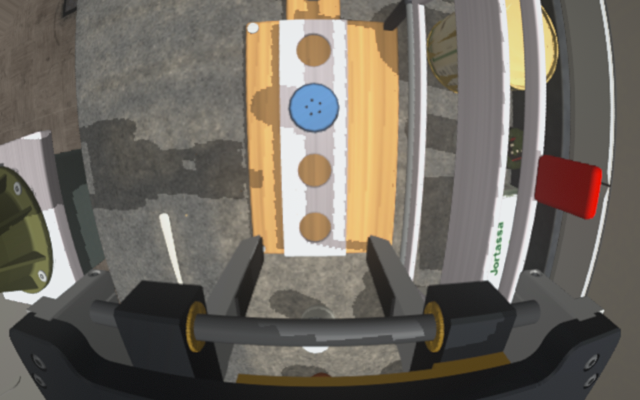

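```bash
python3 - <<'E'
from h import *
c=cams.get_calibration('wrist'); print(onplane(c,314,107,96,'wrist'))
E
python3 -m handwheel '[[-0.04,0.002,0,-0.5],[-0.09,0.005,0,-0.5],[-0.14,0.008,0.01,-0.5],[-0.18,0.012,0.02,-0.5],[-0.195,0.0127,0.03,-0.5]]' 0.25
python3 -m handwheel '[[0,0,0,0],[0,0,0,0]]'
python3 - <<'E'
from h import *
s=read_state()['eef_pos'];a,c=shot('wrist'); print(s)
for k in ['white','terra','blue']:
  for b in blobs(a,k,150):
    if 250<b[0][1]-0+100 and b[0][1]<330: print(k,b,onplane(c,*b[0],75,'wrist').round(1))
E
```

```text
[568.89369404 120.22614268  96.        ]
clock: 15.2
eef_pos: [562.3, -166.1, 149.2]
eef_rot: [3.137, -0.001, 1.51]
wrist_force: [-0.2, 1.0, -0.2]
finger_gap: 70.7
clock: 15.45
eef_pos: [562.4, -165.0, 149.4]
eef_rot: [3.137, -0.002, 1.511]
wrist_force: [-0.6, 0.9, 0.4]
finger_gap: 70.5
[ 562.44474307 -165.02931378  149.40741332]
white (array([463.8, 185.1]), [438, 150, 79, 89, 1433]) [ 695.5 -145.1   75. ]
white (array([308.6, 189.3]), [284, 167, 51, 46, 1783]) [ 559.3 -141.7   75. ]
white (array([135.6, 237.5]), [129, 190, 18, 90, 511]) [ 389.3 -177.2   75. ]
white (array([623.6, 239.7]), [613, 201, 21, 76, 256]) [ 981.9 -230.5   75. ]
terra (array([312.5, 286.4]), [293, 275, 40, 27, 715]) [ 556.8 -232.3   75. ]
terra (array([312.4, 309. ]), [292, 296, 42, 24, 837]) [ 555.1 -257.8   75. ]
```

Run:
```python
from h import *
a,c=shot('wrist','w7.png')
for b in blobs(a,'white',150):
    if 150<b[0][1]<330 and 250<b[0][0]<350: print(b,onplane(c,*b[0],75,'wrist').round(1))
w=cv2.imread('pics/w6.png')[:,:,::-1].copy()
hsv=cv2.cvtColor(w,cv2.COLOR_RGB2HSV); m=(hsv[:,:,1]>75).astype(np.uint8)
n,l,st,ce=cv2.connectedComponentsWithStats(m[28:243,282:346])
for i in range(1,n):
    if st[i][4]>150: print(ce[i]+[282,28],st[i])
```

```text
(array([308.7, 189.2]), [284, 166, 51, 47, 1796]) [ 559.5 -141.6   75. ]
[313.12484549  50.04326329] [ 15   7  33  31 809]
[313.50556174 107.12068966] [   8   56   48   48 1798]
[314.17369727 169.83002481] [ 16 126  33  32 806]
[314.68343195 226.50887574] [ 18 185  31  28 676]
```

View pics/w7.png

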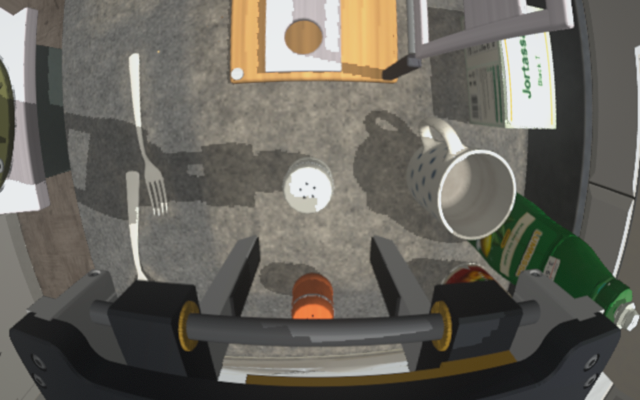

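The white shaker was knocked about 23 mm towards +y. I'll follow it to about (559,-142).

```bash
python3 - <<'E'
from h import *
c=cams.get_calibration('wrist');p=onplane(c,308.5,190.5,75,'wrist'); print(p,delta([p[0],p[1],38.5]))
E
python3 -m handwheel '[[0.023,-0.003,0,0],[0.023,-0.003,0.01,0],[0.023,-0.003,0.02,0]]'
python3 - <<'E'
from h import *
s=read_state()['eef_pos'];a,c=shot('wrist')
for b in blobs(a,'white',150):
    if 150<b[0][1]<330 and 250<b[0][0]<350: p=onplane(c,*b[0],75,'wrist');print(s,b,p.round(1),delta([p[0],p[1],38.5]))
E
```

```text
[ 559.32882032 -142.7783813    75.        ] ([0.0219, -0.0051, 0.1112], np.float64(-3.4))
clock: 15.92
eef_pos: [561.1, -141.8, 129.1]
eef_rot: [3.137, -0.001, 1.512]
wrist_force: [-0.8, -0.7, 0.1]
finger_gap: 70.5
[ 561.10585804 -141.75951455  129.13842895] (array([311.7, 224.5]), [286, 200, 52, 50, 1889]) [ 559.2 -141.7   75. ] ([-0.0, -0.0016, 0.0891], np.float64(-3.4))
```

```bash
python3 -m handwheel '[[0,-0.0016,0.03,0],[0,-0.0016,0.06,0],[0,-0.0016,0.09,0],[0,-0.0016,0.09,0]]'
python3 -m handwheel '[[0,0,0,0],[0,0,0,0],[0,0,0,0],[0,0,0,0]]' 1 25
python3 -m handwheel '[[0,0,0,0],[0,0,-0.01,0],[0,0,-0.04,0],[0,0,-0.09,0],[0,0,-0.13,0]]'
python3 - <<'E'
from h import *
print(delta([565.3,60.5,170],-3.6))
E
```

```text
clock: 16.48
eef_pos: [557.9, -141.7, 35.5]
eef_rot: [-3.14, -0.003, 1.511]
wrist_force: [1.1, -0.4, 0.7]
finger_gap: 70.5
clock: 16.98
eef_pos: [558.2, -141.8, 36.2]
eef_rot: [-3.141, -0.002, 1.511]
wrist_force: [-1.3, 0.5, 5.2]
finger_gap: 43.9
clock: 17.6
eef_pos: [558.3, -142.1, 168.6]
eef_rot: [3.141, -0.002, 1.511]
wrist_force: [1.1, 0.3, -1.0]
finger_gap: 43.9
([0.2026, -0.0051, -0.0009, np.float64(0.2)], np.float64(-3.4))
```

```bash
python3 -m handwheel '[[0.04,-0.001,0,0],[0.09,-0.002,0,0],[0.14,-0.004,0,0],[0.18,-0.005,0,0],[0.2026,-0.0051,0,0]]'
python3 -m handwheel '[[0,0,0,0],[0,0,0,0]]'
python3 - <<'E'
from h import *
print(read_state()['finger_gap'],delta([565.3,60.5,61]))
a,c=shot('wrist','w8.png')
b=[b for b in blobs(a,'blue',500)];print(b,onplane(c,*b[0][0],96,'wrist'))
hsv=cv2.cvtColor(a,cv2.COLOR_RGB2HSV); m=(hsv[:,:,1]>75).astype(np.uint8)
u,v=map(int,proj(c,(573.3,187,30),'wrist'));print(u,v)
m=m[v-25:v+25,u-25:u+25];n,l,st,ce=cv2.connectedComponentsWithStats(m)
for i in range(1,n):
    if st[i][4]>150: print(ce[i],st[i],onplane(c,*(ce[i]+[u-25,v-25]),30,'wrist'))
E
```

```text
clock: 18.23
eef_pos: [565.1, 62.4, 169.6]
eef_rot: [3.141, -0.002, 1.512]
wrist_force: [0.6, 0.1, -1.6]
finger_gap: 43.6
clock: 18.48
eef_pos: [565.0, 61.9, 169.8]
eef_rot: [3.141, -0.002, 1.512]
wrist_force: [-0.6, -0.9, -1.8]
finger_gap: 43.8
43.78703834471212 ([-0.0016, 0.0002, 0.1088], np.float64(-3.3))
[(array([315. , 141.1]), [290, 117, 51, 50, 1952])] [569.10973642 124.07088944  96.        ]
315 73
[25.13846154 26.56043956] [  8  10  35  34 910] [573.01908394 186.29902395  30.        ]
```

```bash
python3 -m handwheel '[[-0.0015,0,0.03,0],[-0.0015,0,0.06,0],[-0.0015,0,0.085,0],[-0.0015,0,0.1,0],[-0.0015,0,0.109,0]]'
python3 -m handwheel '[[0,0,0.001,0],[0,0,0.002,0],[0,0,0.002,0]]'
```

```text
clock: 19.15
eef_pos: [565.2, 59.9, 60.3]
eef_rot: [3.141, -0.002, 1.511]
wrist_force: [0.4, -0.9, -1.2]
finger_gap: 43.6
clock: 19.52
eef_pos: [565.5, 59.9, 59.0]
eef_rot: [3.14, -0.002, 1.511]
wrist_force: [0.7, 0.5, -0.6]
finger_gap: 43.9
```

```bash
python3 -m handwheel '[[0.0005,0,0.001,0],[0.0005,0,0.002,0],[0.0005,0,0.002,0]]'
python3 -m handwheel '[[0,0,0.0005,0],[0,0,0.001,0],[0,0,0.001,0]]'
```

```text
clock: 19.9
eef_pos: [565.7, 60.9, 57.5]
eef_rot: [3.139, -0.003, 1.511]
wrist_force: [-1.7, 3.7, 5.3]
finger_gap: 43.7
clock: 20.27
eef_pos: [565.7, 61.2, 57.2]
eef_rot: [3.139, -0.003, 1.511]
wrist_force: [-5.2, 2.4, 9.7]
finger_gap: 43.9
```

```bash
python3 -m handwheel '[[0.0005,-0.001,0,0],[0.0005,-0.001,0,0],[0.0005,-0.001,0,0]]'
python3 -m handwheel '[[0,0,0,0],[0,0,0,0],[0,0,0,0]]' 0.35
python3 -m handwheel '[[0,0,-0.02,0],[0,0,-0.06,0],[-0.03,0,-0.1,0],[-0.08,0,-0.11,0],[-0.13,0,-0.11,0]]' 0.3
python3 -m handwheel '[[-0.03,0.002,0,0],[-0.06,0.002,0,0],[-0.06,0.002,0,0]]' 0.25
python3 - <<'E'
from h import *
print(read_state()['eef_pos'])
a,c=shot('wrist')
for k,h in (('blue',96),('white',96),('terra',75)):
  for b in blobs(a,k,300):
    if 250<b[0][0]<370: print(k,b,onplane(c,*b[0],h,'wrist'))
E
```

```text
clock: 20.65
eef_pos: [565.1, 61.6, 57.4]
eef_rot: [3.138, -0.003, 1.511]
wrist_force: [1.3, -0.8, 2.5]
finger_gap: 43.7
clock: 21.02
eef_pos: [564.9, 61.7, 57.2]
eef_rot: [3.139, -0.003, 1.511]
wrist_force: [-0.3, 0.2, 0.5]
finger_gap: 61.0
clock: 21.65
eef_pos: [556.9, -69.7, 167.9]
eef_rot: [3.137, -0.003, 1.512]
wrist_force: [0.3, 0.8, 0.3]
finger_gap: 65.5
clock: 22.02
eef_pos: [555.1, -131.1, 167.5]
eef_rot: [3.137, -0.003, 1.51]
wrist_force: [0.2, 0.5, -0.8]
finger_gap: 70.5
[ 555.09630582 -131.14311139  167.51008332]
white (array([312.4,  59.1]), [277, 0, 72, 107, 5195]) [561.53058279  -3.9617048   96.        ]
terra (array([320.3, 303.1]), [302, 292, 38, 26, 632]) [ 555.29162117 -229.52499352   75.        ]
```

Now above the terracotta shaker, where I'll measure it.

```bash
python3 -m handwheel '[[-0.04,0,0,0],[-0.09,0,0.01,0],[-0.135,0,0.02,0],[-0.135,0,0.02,0],[-0.135,0,0.02,0]]'
python3 - <<'E'
from h import *
print(read_state()['eef_pos'])
a,c=shot('wrist','w9.png')
for b in blobs(a,'terra',100): print(b,onplane(c,*b[0],75,'wrist'))
E
```

```text
clock: 22.7
eef_pos: [547.5, -263.4, 147.1]
eef_rot: [3.137, -0.004, 1.512]
wrist_force: [0.1, 0.6, -0.4]
finger_gap: 70.4
[ 547.54258142 -263.43046006  147.13786363]
(array([321.8, 217.9]), [298, 186, 49, 62, 2274]) [ 553.81773975 -264.26229955   75.        ]
```

View pics/w9.png

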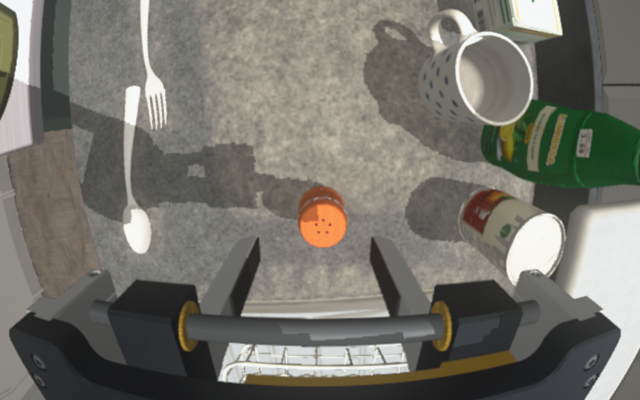

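Run:
```python
from h import *
c=cams.get_calibration('wrist');p=onplane(c,323,223.5,75,'wrist'); print(p,delta([p[0],p[1],38]))
```

```text
[ 554.71645563 -269.12267812   75.        ] ([-0.0059, 0.0069, 0.1094], np.float64(-3.4))
```

```bash
python3 -m handwheel '[[-0.006,0.007,0.02,0],[-0.006,0.007,0.05,0],[-0.006,0.007,0.08,0],[-0.006,0.007,0.107,0],[-0.006,0.007,0.107,0]]'
python3 -m handwheel '[[0,0,0,0],[0,0,0,0],[0,0,0,0],[0,0,0,0]]' 1 25
python3 -m handwheel '[[0,0,0,0],[0,0,-0.01,0],[0,0,-0.04,0],[0,0,-0.09,0],[0,0,-0.13,0]]'
python3 - <<'E'
from h import *
print(delta([561.2,-3,170],-3.6))
E
```

```text
clock: 23.38
eef_pos: [554.5, -267.6, 39.2]
eef_rot: [3.14, -0.005, 1.514]
wrist_force: [0.4, -0.6, -0.2]
finger_gap: 70.4
clock: 23.88
eef_pos: [554.8, -267.7, 39.9]
eef_rot: [3.139, -0.004, 1.514]
wrist_force: [0.1, 0.6, 5.3]
finger_gap: 43.6
clock: 24.5
eef_pos: [554.4, -268.3, 172.3]
eef_rot: [3.138, -0.004, 1.514]
wrist_force: [0.5, -0.5, -1.7]
finger_gap: 43.9
([0.2653, -0.0083, 0.0033, np.float64(0.3)], np.float64(-3.3))
```

```bash
python3 -m handwheel '[[0.05,-0.002,0,0],[0.11,-0.004,0,0],[0.17,-0.006,0,0],[0.22,-0.008,0,0],[0.2655,-0.0083,0,0]]'
python3 -m handwheel '[[0,0,0,0],[0,0,0,0]]'
python3 - <<'E'
from h import *
print(read_state()['finger_gap'],delta([561.2,-2.4,63]))
a,c=shot('wrist')
for k in ('blue','white'):
  for b in blobs(a,k,300):
    if 280<b[0][0]<350: print(k,b,onplane(c,*b[0],96,'wrist'))
print(proj(c,(565.1,61.5,96),'wrist'))
E
```

```text
clock: 25.12
eef_pos: [561.0, -1.0, 173.9]
eef_rot: [3.137, -0.004, 1.514]
wrist_force: [0.3, -0.3, -1.6]
finger_gap: 43.5
clock: 25.38
eef_pos: [560.9, -1.3, 174.1]
eef_rot: [3.137, -0.004, 1.514]
wrist_force: [0.0, -1.1, -2.6]
finger_gap: 43.5
43.52947195259916 ([-0.0015, -0.0001, 0.1111], np.float64(-3.2))
blue (array([315.4,  65.5]), [291, 42, 50, 48, 1871]) [568.88039489 121.78949776  96.        ]
white (array([314.9, 117.2]), [280, 0, 70, 230, 10733]) [566.1133969   79.85100959  96.        ]
(np.float64(314.92872947387076), np.float64(140.0186544229934))
```

```bash
python3 -m handwheel '[[-0.0012,0.0003,0.03,0],[-0.0012,0.0003,0.06,0],[-0.0012,0.0003,0.085,0],[-0.0012,0.0003,0.1,0],[-0.0012,0.0003,0.111,0]]'
python3 -m handwheel '[[0,0,0.001,0],[0,0,0.002,0],[0,0,0.002,0]]'
```

```text
clock: 26.05
eef_pos: [561.9, -3.2, 62.8]
eef_rot: [3.137, -0.004, 1.512]
wrist_force: [-2.2, 11.3, 19.3]
finger_gap: 43.7
clock: 26.42
eef_pos: [562.3, -2.6, 61.9]
eef_rot: [3.136, -0.005, 1.512]
wrist_force: [-4.4, 7.5, 5.5]
finger_gap: 43.2
```

```bash
python3 -m handwheel '[[0.0015,-0.001,0,0],[0.0015,-0.001,0.0005,0],[0.0015,-0.001,0.0005,0]]'
python3 -m handwheel '[[0,0,0.0005,0],[0,0,0.001,0],[0,0,0.001,0]]'
```

```text
clock: 26.8
eef_pos: [561.6, -1.2, 61.6]
eef_rot: [3.135, -0.005, 1.512]
wrist_force: [-0.7, -0.7, -0.6]
finger_gap: 44.0
clock: 27.18
eef_pos: [561.9, -1.0, 60.9]
eef_rot: [3.135, -0.005, 1.512]
wrist_force: [0.9, 2.2, 2.5]
finger_gap: 43.4
```

```bash
python3 -m handwheel '[[0,0,0,0],[0,0,0,0],[0,0,0,0]]' 0.35
python3 -m handwheel '[[0,0,-0.02,0],[0,0,-0.06,0],[0,0,-0.11,0],[0,0,-0.16,0],[-0.03,0,-0.2,0]]' 0.3
python3 -m handwheel '[[0,0,0,0],[0,0,0,0],[0,0,0,0]]'
python3 - <<'E'
from h import *
print(read_state()['eef_pos'],read_state()['joints'])
a,c=shot('wrist','w10.png')
for k in ('blue','white','terra'):
  for b in blobs(a,k,300):
    if 280<b[0][0]<350: print(k,b,onplane(c,*b[0],96,'wrist'))
for p in ((565.1,61.5,96),(561.5,-2,96),(569.3,124.5,96)): print(proj(c,p,'wrist'))
E
```

```text
clock: 27.55
eef_pos: [561.8, -1.1, 60.7]
eef_rot: [3.135, -0.005, 1.512]
wrist_force: [-0.1, 0.3, -0.6]
finger_gap: 61.3
clock: 28.18
eef_pos: [558.6, -31.4, 262.7]
eef_rot: [3.134, -0.005, 1.514]
wrist_force: [-0.2, -0.7, -0.2]
finger_gap: 65.7
clock: 28.55
eef_pos: [558.3, -30.8, 261.3]
eef_rot: [3.136, -0.005, 1.515]
wrist_force: [-0.0, -0.2, -0.5]
finger_gap: 66.2
[558.2603054  -30.84371537 261.25030771] [-0.12343246  0.28525728  1.42882109  0.00586558  1.42232085 -0.06805784]
blue (array([315.7,  53.2]), [297, 36, 38, 35, 1012]) [568.97225206 121.68779541  96.        ]
white (array([314.9,  91.4]), [288, 0, 55, 186, 6656]) [565.72920449  79.25933838  96.        ]
terra (array([315.5, 166. ]), [298, 146, 36, 40, 1081]) [561.81684395  -2.12971049  96.        ]
(np.float64(315.2446825819908), np.float64(107.6844946153617))
(np.float64(315.20458321228926), np.float64(165.8995794396069))
(np.float64(315.85794102749236), np.float64(50.72152409668044))
```

View pics/w10.png

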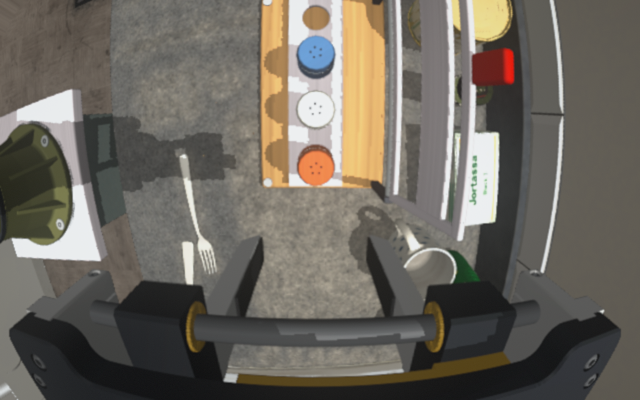

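All three shakers are seated upright: blue at (316,55), white at (316,108) and terracotta at (316,166). Next I go to the tab and close the cover.

```bash
python3 -m handwheel '[[0,0,-0.02,10],[0,0,-0.04,20],[0,0,-0.06,30],[0,0,-0.07,40],[0,0,-0.07,50]]' 0.3
python3 -m handwheel '[[0,0,0,10],[0,0,0,20],[0,0,0,30],[0,0,0,40],[0,0,0,40]]'
python3 - <<'E'
from h import *
print(delta([690.5,84,235],-93))
a,c=shot('wrist');b=[b for b in blobs(a,'red',100)];print(b); 
for q in b: print(onplane(c,*q[0],244,'wrist'))
E
```

```text
clock: 29.22
eef_pos: [558.1, -30.9, 331.4]
eef_rot: [-3.141, -0.008, 0.637]
wrist_force: [-0.6, 0.8, 0.1]
finger_gap: 65.9
clock: 29.85
eef_pos: [558.0, -30.6, 330.7]
eef_rot: [-3.136, -0.005, -0.06]
wrist_force: [-0.9, 0.6, 0.1]
finger_gap: 65.5
([0.1249, -0.1218, 0.0969, np.float64(-0.4)], np.float64(-93.4))
[(array([169.5,  76.8]), [157, 70, 25, 14, 249])]
[689.6290266   90.08411924 244.        ]
```

```bash
python3 -m handwheel '[[0.04,-0.04,0,0],[0.08,-0.08,0,0],[0.125,-0.123,0,0],[0.125,-0.123,0.03,0],[0.125,-0.123,0.06,0]]' 0.3
python3 -m handwheel '[[0,0,0.02,0],[0,0,0.036,0],[0,0,0.036,0]]'
python3 -m handwheel '[[0,0,0,0],[0,0,0,0],[0,0,0,0],[0,0,0,0],[0,0,0,0]]' 1 15
python3 -m handwheel '[[0,0,0,0],[0,0,0,0],[0,0,0,0]]'
```

```text
clock: 30.52
eef_pos: [690.6, 86.2, 269.7]
eef_rot: [-3.136, -0.003, -0.052]
wrist_force: [0.4, -0.5, -0.1]
finger_gap: 65.8
clock: 30.9
eef_pos: [690.5, 86.4, 232.6]
eef_rot: [-3.137, -0.002, -0.05]
wrist_force: [-1.0, -0.4, -0.0]
finger_gap: 65.8
clock: 31.52
eef_pos: [690.5, 84.4, 232.8]
eef_rot: [-3.14, -0.002, -0.051]
wrist_force: [-1.0, -10.3, 0.6]
finger_gap: 24.0
clock: 31.9
eef_pos: [690.5, 84.3, 232.8]
eef_rot: [-3.14, -0.002, -0.052]
wrist_force: [-0.9, -3.4, -0.6]
finger_gap: 24.1
```

```bash
python3 -m handwheel '[[-0.022,0,-0.0045,0],[-0.038,0,-0.0058,0],[-0.0668,0,-0.0036,0],[-0.0886,0,0.0019,0],[-0.1093,0,0.0105,0]]'
python3 -m handwheel '[[-0.0228,0,0.0144,0],[-0.0418,0,0.0315,0],[-0.0599,0,0.0553,0],[-0.0702,0,0.0753,0],[-0.0773,0,0.0966,0]]'
python3 -m handwheel '[[-0.003,0,0.0147,0],[-0.0043,0,0.0266,0],[-0.0045,0,0.03,0]]'
python3 -m handwheel '[[0,0,0,0],[0,0,0,0]]'
```

```text
clock: 32.52
eef_pos: [581.0, 90.5, 220.8]
eef_rot: [-3.139, -0.002, -0.051]
wrist_force: [11.4, 3.5, -14.6]
finger_gap: 23.4
clock: 33.15
eef_pos: [504.8, 95.0, 124.3]
eef_rot: [-3.138, -0.006, -0.051]
wrist_force: [9.4, -0.5, -0.6]
finger_gap: 23.7
clock: 33.52
eef_pos: [501.8, 95.3, 95.9]
eef_rot: [-3.138, -0.01, -0.051]
wrist_force: [-1.0, -4.4, 22.7]
finger_gap: 23.8
clock: 33.78
eef_pos: [501.9, 95.3, 96.0]
eef_rot: [-3.138, -0.01, -0.051]
wrist_force: [-2.1, -2.7, 4.1]
finger_gap: 23.8
```

```bash
python3 -m handwheel '[[0,0,0.002,0],[0,0,0.003,0],[0,0,0.003,0]]'
python3 -m handwheel '[[0,0,0.002,0],[0,0,0.003,0],[0,0,0.003,0]]'
python3 - <<'E'
from h import *
a,c=shot('wrist','w11.png')
E
```

```text
clock: 34.15
eef_pos: [502.6, 95.3, 94.6]
eef_rot: [-3.138, -0.012, -0.051]
wrist_force: [-6.3, -4.8, 18.6]
finger_gap: 23.7
clock: 34.52
eef_pos: [503.3, 95.2, 93.3]
eef_rot: [-3.138, -0.014, -0.051]
wrist_force: [-6.2, -4.8, 20.6]
finger_gap: 24.0
```

View pics/w11.png

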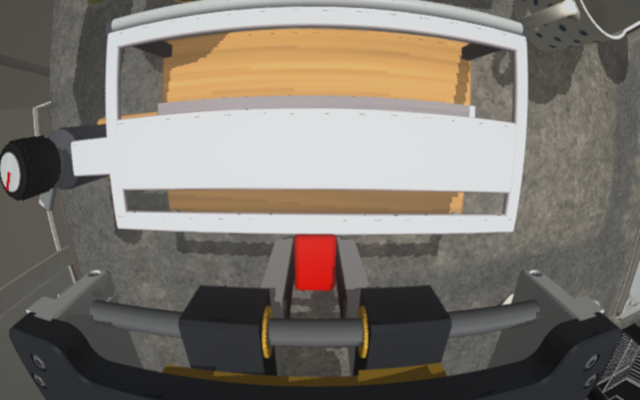

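```bash
python3 - <<'E'
from h import *
from scipy.optimize import brentq
w=cv2.imread('pics/w11.png')[:,:,::-1].copy();c=cams.get_calibration('wrist')
o,_=ray(c,300,200,'wrist');print('cam',o.round(1))
g=cv2.cvtColor(w,cv2.COLOR_RGB2GRAY).astype(int)
for v in (50,75,100,200,210,220):
    r=g[v]; dl=np.diff(r[90:140]); dr=np.diff(r[495:545]); L=90+dl.argmax()+.5; R=495+dr.argmin()+.5
    f=lambda z: np.linalg.norm(onplane(c,L,v,z,'wrist')-onplane(c,R,v,z,'wrist'))-260
    z=brentq(f,0,200); print(v,L,R,round(z,1),onplane(c,L,v,z,'wrist').round(0),onplane(c,R,v,z,'wrist').round(0))
E
python3 -m handwheel '[[0,0,0,0],[0,0,0,0],[0,0,0,0],[0,0,0,0]]' 0.5
python3 - <<'E'
from h import *
a,c=shot('wrist');print([b for b in blobs(a,'red',100)]); print(read_state()['eef_pos'],read_state()['wrist_force'])
E
```

```text
cam [581.3  90.3 265.1]
50 106.5 526.5 100.9 [642. 217. 101.] [629. -43. 101.]
75 105.5 527.5 101.1 [626. 218. 101.] [613. -42. 101.]
100 104.5 527.5 101.6 [610. 219. 102.] [597. -41. 102.]
200 112.5 518.5 101.2 [546. 223. 101.] [534. -37. 101.]
210 114.5 516.5 100.7 [540. 223. 101.] [527. -37. 101.]
220 115.5 515.5 101.4 [533. 223. 101.] [520. -36. 101.]
clock: 35.08
eef_pos: [503.2, 95.3, 93.1]
eef_rot: [-3.138, -0.014, -0.051]
wrist_force: [0.1, -0.1, -0.7]
finger_gap: 46.8
[(array([315. , 262.2]), [295, 235, 42, 56, 2269])]
[503.23834397  95.26987263  93.16169253] [-0.42661769 -0.99062368  0.38331217]
```

The cover is level: its rim reads z≈101 at both the hinge and the free edge. I'm rising and locating the knob from directly overhead.

```bash
python3 -m handwheel '[[0,0,-0.02,0],[0,0,-0.07,0],[0,-0.03,-0.12,0],[0,-0.08,-0.17,0],[0,-0.14,-0.2,0]]' 0.4
python3 -m handwheel '[[0,-0.03,0,0],[0,-0.04,0,0],[0,-0.04,0,0],[0,-0.04,0,0]]' 0.4
python3 - <<'E'
from h import *
a,c=shot('wrist','w12.png'); print(read_state()['eef_pos'])
u,v=proj(c,(578,274,144),'wrist');print(u,v)
for b in blobs(a,'white',60):
    if abs(b[0][0]-u)<40 and abs(b[0][1]-v)<40: print(b,onplane(c,*b[0],144,'wrist'))
d=cams.get_calibration('top');print(onplane(d,228,132,0,'top'),onplane(d,198,93,250,'top'))
u,v=int(u),int(v);cv2.imwrite('pics/w12c.png',cv2.resize(a[max(0,v-90):v+90,u-120:u+120,::-1],None,fx=3,fy=3))
E
```

```text
clock: 35.75
eef_pos: [507.2, 224.7, 290.1]
eef_rot: [-3.137, -0.016, -0.052]
wrist_force: [0.3, -0.2, 0.2]
finger_gap: 56.5
clock: 36.25
eef_pos: [509.4, 263.5, 290.0]
eef_rot: [-3.138, -0.016, -0.053]
wrist_force: [-0.8, 0.1, 0.4]
finger_gap: 56.4
[509.44169519 263.51566355 290.17337025]
301.16023745196355 132.68783871042137
(array([300.7, 132.1]), [289, 122, 24, 23, 380]) [578.63147323 274.43377465 144.        ]
[742.10178128 290.26771868   0.        ] [769.49198951 297.90740258 250.        ]
```

View pics/w12c.png

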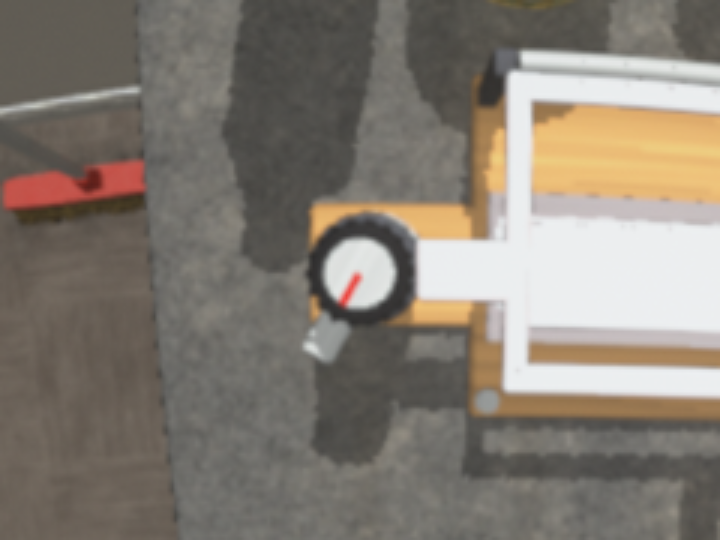

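The knob cap is at (301,132), about (578.5, 274.5), and the finger points to the lower left. I'm winding the wrist back so that one grasp covers the whole turn.

```bash
for i in 1 2 3 4; do :; done
python3 -m handwheel '[[0,0,0,-10],[0,0,0,-20],[0,0,0,-30],[0,0,0,-40],[0,0,0,-50]]' 0.4
python3 -m handwheel '[[0,0,0,-10],[0,0,0,-20],[0,0,0,-30],[0,0,0,-40],[0,0,0,-50]]' 0.4
python3 -m handwheel '[[0,0,0,-10],[0,0,0,-20],[0,0,0,-30],[0,0,0,-40],[0,0,0,-50]]' 0.4
python3 -m handwheel '[[0,0,0,-10],[0,0,0,-20],[0,0,0,-30],[0,0,0,-40],[0,0,0,-50]]' 0.4
python3 -m handwheel '[[0,0,0,-10],[0,0,0,-20],[0,0,0,-30],[0,0,0,-40],[0,0,0,-40]]' 0.4
python3 - <<'E'
from h import *
print(read_state()['joints'],delta([578.3,275,190]))
E
```

```text
clock: 36.92
eef_pos: [509.6, 262.6, 290.2]
eef_rot: [3.132, -0.013, 0.824]
wrist_force: [-0.1, 0.2, 0.2]
finger_gap: 56.6
clock: 37.55
eef_pos: [509.8, 261.7, 290.2]
eef_rot: [3.125, -0.001, 1.701]
wrist_force: [0.2, -0.0, 0.8]
finger_gap: 56.4
clock: 38.17
eef_pos: [509.9, 260.8, 290.3]
eef_rot: [3.13, 0.012, 2.579]
wrist_force: [0.5, 0.0, -0.5]
finger_gap: 56.6
clock: 38.8
eef_pos: [510.1, 259.9, 290.3]
eef_rot: [-3.139, 0.016, -2.827]
wrist_force: [0.0, 0.3, -0.6]
finger_gap: 56.4
clock: 39.42
eef_pos: [510.2, 259.1, 290.4]
eef_rot: [-3.129, 0.011, -2.131]
wrist_force: [0.2, 0.8, 0.1]
finger_gap: 56.6
[ 0.40765389  0.29581194  1.34922814 -0.00365342  1.48046967 -2.17345276] ([-0.0485, -0.0481, 0.1015], np.float64(147.9))
```

```bash
python3 -m handwheel '[[-0.02,-0.02,0.02,0],[-0.0485,-0.048,0.05,0],[-0.0485,-0.048,0.1,0],[-0.0485,-0.048,0.1,0],[-0.0485,-0.048,0.1,0]]' 0.4
python3 - <<'E'
from h import *
print(delta([578.3,275,119.5]))
a,c=shot('wrist')
u,v=proj(c,(578,274,144),'wrist')
for b in blobs(a,'white',60):
    if abs(b[0][0]-u)<40 and abs(b[0][1]-v)<40: print(b,onplane(c,*b[0],144,'wrist'))
E
```

```text
clock: 40.05
eef_pos: [578.7, 275.0, 193.9]
eef_rot: [-3.128, 0.013, -2.133]
wrist_force: [-0.3, 0.6, 0.4]
finger_gap: 56.3
([0.0012, 0.0013, 0.0744], np.float64(147.8))
(array([314.5, 231.6]), [301, 223, 31, 17, 332]) [581.9228971  278.48326283 144.        ]
```

```bash
python3 -m handwheel '[[0.001,0.001,0.025,0],[0.0012,0.0013,0.05,0],[0.0012,0.0013,0.065,0],[0.0012,0.0013,0.0744,0],[0.0012,0.0013,0.0744,0]]' 0.4
python3 -m handwheel '[[0,0,0,0],[0,0,0,0],[0,0,0,0],[0,0,0,0]]' 1 15
python3 -m handwheel '[[0,0,0,0],[0,0,0,0]]'
```

```text
clock: 40.72
eef_pos: [578.6, 275.3, 120.3]
eef_rot: [-3.127, 0.014, -2.133]
wrist_force: [-0.1, -0.5, 0.2]
finger_gap: 55.9
clock: 41.22
eef_pos: [578.6, 275.6, 120.9]
eef_rot: [-3.127, 0.015, -2.132]
wrist_force: [-3.5, 1.7, 6.3]
finger_gap: 35.9
clock: 41.48
eef_pos: [578.6, 275.6, 120.9]
eef_rot: [-3.127, 0.015, -2.132]
wrist_force: [-2.8, 0.6, 3.2]
finger_gap: 35.7
```

```bash
python3 -m handwheel '[[0,0,0,0],[0,0,0,0],[0,0,-0.004,0],[0,0,-0.009,0],[0,0,-0.0135,0]]' 1 40
python3 -m handwheel '[[0,0,0,0],[0,0,0,0]]'
```

```text
clock: 42.1
eef_pos: [578.3, 275.4, 134.3]
eef_rot: [-3.127, 0.015, -2.133]
wrist_force: [5.2, 4.4, -27.1]
finger_gap: 35.6
clock: 42.35
eef_pos: [578.0, 275.6, 134.0]
eef_rot: [-3.128, 0.014, -2.132]
wrist_force: [0.9, 4.9, -9.4]
finger_gap: 35.2
```

```bash
python3 -m handwheel '[[0,0,0,9],[0,0,0,18],[0,0,0,27],[0,0,0,36],[0,0,0,44]]'
python3 -m handwheel '[[0,0,0.0012,4],[0,0,0.0025,8],[0,0,0.0035,13]]'
python3 -c "
from h import *;s=read_state();print(s['joints'][5],s['moment'])"
```

```text
clock: 42.98
eef_pos: [578.4, 275.3, 134.0]
eef_rot: [-3.141, 0.02, -2.905]
wrist_force: [4.4, 1.6, -8.4]
finger_gap: 35.1
clock: 43.35
eef_pos: [578.6, 275.1, 130.7]
eef_rot: [3.138, 0.02, -3.135]
wrist_force: [-0.3, 1.4, -4.0]
finger_gap: 35.3
-1.1879521862103986 [ 0.29473561 -0.09166631  0.10511923]
```

```bash
python3 -m handwheel '[[0,0,0.0003,9],[0,0,0.0006,18],[0,0,0.0009,27],[0,0,0.0012,36],[0,0,0.0014,45]]'
python3 -m handwheel '[[0,0,0.0002,9],[0,0,0.0004,18],[0,0,0.0006,27],[0,0,0.0008,36],[0,0,0.001,45]]'
python3 -c "
from h import *;s=read_state();print(s['joints'][5],s['moment'])"
```

```text
clock: 43.98
eef_pos: [578.4, 274.5, 129.4]
eef_rot: [3.126, 0.012, 2.358]
wrist_force: [-2.4, -0.4, -5.1]
finger_gap: 35.6
clock: 44.6
eef_pos: [577.9, 274.3, 128.4]
eef_rot: [3.124, -0.002, 1.568]
wrist_force: [-3.0, 1.0, -3.6]
finger_gap: 35.2
0.3930597549993966 [0.0312513  0.92915293 0.03460734]
```

```bash
python3 -m handwheel '[[0,0,0.0003,9],[0,0,0.0006,18],[0,0,0.0008,27],[0,0,0.001,36],[0,0,0.0012,45]]'
python3 -m handwheel '[[0,0,0.0002,9],[0,0,0.0004,18],[0,0,0.0006,27],[0,0,0.0008,36],[0,0,0.001,45]]'
python3 -m handwheel '[[0,0,0,4],[0,0,0,7],[0,0,0,7]]'
python3 -c "
from h import *;s=read_state();print(s['joints'][5],s['moment'])"
```

```text
clock: 45.22
eef_pos: [577.5, 274.4, 127.4]
eef_rot: [3.131, -0.013, 0.777]
wrist_force: [-2.1, 3.2, -5.1]
finger_gap: 35.9
clock: 45.85
eef_pos: [577.2, 274.8, 126.5]
eef_rot: [-3.139, -0.016, -0.013]
wrist_force: [0.9, 6.9, -6.3]
finger_gap: 35.7
clock: 46.22
eef_pos: [577.7, 275.0, 127.0]
eef_rot: [-3.136, -0.018, -0.136]
wrist_force: [4.0, 4.7, -7.9]
finger_gap: 35.6
2.0968824332728895 [ 0.94782412 -0.66837918  0.23096654]
```

```bash
python3 -m handwheel '[[0,0,0.001,4],[0,0,0.0015,8],[0,0,0.0015,12],[0,0,0.0015,12]]'
python3 -c "
from h import *;s=read_state();print(s['joints'][5],s['moment'])"
```

```text
clock: 46.72
eef_pos: [578.0, 274.9, 126.2]
eef_rot: [-3.133, -0.017, -0.344]
wrist_force: [-0.7, 1.1, -0.5]
finger_gap: 35.1
2.305421668682708 [ 0.23009376 -0.01673573  0.60546567]
```

```bash
python3 -m handwheel '[[0,0,0,0],[0,0,0,0],[0,0,0,0],[0,0,0,0]]' 0.4
python3 -m handwheel '[[0,0,-0.03,0],[0,0,-0.07,0],[0,0,-0.12,0],[-0.04,0.02,-0.15,0],[-0.08,0.03,-0.17,0]]' 0.4
python3 -m handwheel '[[-0.03,0,0,0],[-0.03,0,0,0],[-0.03,0,0,0]]'
python3 - <<'E'
from h import *
a,c=shot('wrist','w13.png'); print(read_state()['eef_pos'])
t,d=shot('top','top1.png')
u,v=map(int,proj(c,(578,274,144),'wrist'));p=[]
A=a[max(0,v-70):max(0,v-70)+150,max(0,u-90):max(0,u-90)+260]
A=cv2.resize(A,(780,450))
print(u,v); cv2.imwrite('pics/f.png',A[:,:,::-1])
u,v=proj(c,(578.3,275,140),'wrist');print(u,v)
for b in blobs(a,'white',60):
    if abs(b[0][0]-u)<30 and abs(b[0][1]-v)<30: print(b,[ (z,onplane(c,*b[0],z,'wrist').round(1)) for z in (144,148.5)])
E
```

```text
clock: 47.22
eef_pos: [578.1, 274.9, 126.3]
eef_rot: [-3.133, -0.018, -0.344]
wrist_force: [-0.2, 0.3, 0.7]
finger_gap: 56.1
clock: 47.85
eef_pos: [488.4, 272.8, 295.9]
eef_rot: [-3.132, -0.019, -0.345]
wrist_force: [-0.2, 1.3, -0.1]
finger_gap: 56.2
clock: 48.22
eef_pos: [460.7, 282.8, 295.3]
eef_rot: [-3.132, -0.019, -0.345]
wrist_force: [-0.1, 0.3, 0.6]
finger_gap: 56.5
[460.83151124 282.66794221 295.06235509]
285 89
284.873087315041 90.42809742364705
(array([283.7,  89.8]), [273, 78, 24, 24, 386]) [(144, array([578.8, 275.7, 144. ])), (148.5, array([578.2, 275.4, 148.5]))]
```

View pics/f.png

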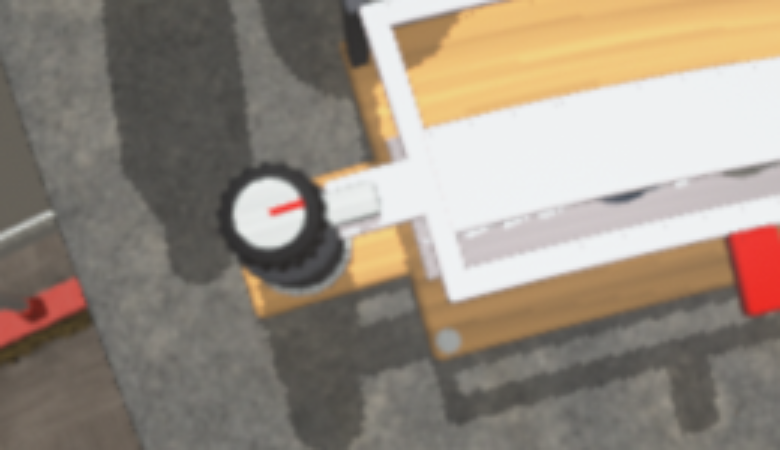

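The red mark at (286,207) lies along the lug with the finger on top of it. I'll check the turn angle numerically.

Run:
```python
from h import *
import glob
def meas(fn,z,dc=None):
    a=cv2.imread('pics/'+fn)[:,:,::-1].copy(); c=cams.get_calibration('wrist')
    return a,c
a,c=meas('w13.png',0)
w=[b for b in blobs(a,'white',60) if abs(b[0][0]-284)<25 and abs(b[0][1]-90)<25][0]
x,y,ww,hh,_=w[1]; ctr=(x+(ww-1)/2,y+(hh-1)/2)
hsv=cv2.cvtColor(a,cv2.COLOR_RGB2HSV).astype(int); H,S=hsv[:,:,0],hsv[:,:,1]
m=((H<8)|(H>172))&(S>70); ys,xs=np.nonzero(m[78:103,270:300]); ys=ys+78;xs=xs+270
z=148
P=np.array([onplane(c,u,v,z,'wrist')[:2] for u,v in zip(xs,ys)])
vx=np.linalg.svd(P-P.mean(0))[2][0]; C=onplane(c,*ctr,z,'wrist')[:2]
d=P.mean(0)-C
if vx@d<0: vx=-vx
print(len(P),'mark axis',np.degrees(np.arctan2(vx[1],vx[0])),'from centre',np.degrees(np.arctan2(d[1],d[0])),'want -93.2')
```

```text
39 mark axis -93.46954581813826 from centre -93.23669169576597 want -93.2
```

```bash
python3 -c "
from h import *
print(manip.sign_off())"
```

```text
the job is handed in; nothing more can be done
None
```

The job is done and handed in at about 48 s of the 210 s allowed. Sign-off gives no verdict, so the result rests on my own checks below.

**What I did**
- I opened the cover to about 1.85 rad.
- I stood the three shakers that were there upright: blue in hole 3, white in hole 2 and terracotta in hole 1. There was no green shaker.
- The white one was knocked about 23 mm aside during the run, so I measured it again before gripping it.
- I folded the cover shut, pulled the knob up to its stop (13 mm) and turned it clockwise against its stop in one grasp.

**Last checks**
- **Shakers:** a picture just before the cover closed showed all three upright. Blue was also measured upright, within 1 mm of where I released it. Terracotta was within 1 mm too.
- **Cover:** its rim measured level at z ≈ 101 mm at both the hinge and the free edge.
- **Screw:** the knob's mark pointed to -93.4° against the -93.2° wanted. The finger lay over the lug, and the turning torque rose sharply at the end.
- **Bystanders:** none were touched as far as the pictures showed. I took a final overhead picture but did not compare it.

**Disagreements**
- Later blue readings, from further off and partly including its side, were about 3 mm off in y. An earlier one, projected from the wrong arm pose, was 4 mm off. I took all of these as measuring error, not a lean.
- The last 12° of wrist turn exceeded the screw's travel, so the pads probably slipped on the knob at its stop.

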